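# Lid pair on, outer lid off: stone polisher set for drying

## Robot

A 6-joint arm with a two-finger parallel gripper is mounted at the origin on a cart in front of the work surface, level with it; the furniture and walls round the work are solid. World frame = base frame: x ahead of the robot, y to its left, z up, the work surface at z = 0. Lengths are in mm, angles in rad, forces in N, time in s.
With the tool pointing down it reaches from about 350 to 775 mm from the base axis. Payload 7.3 kg.
Tool frame: the origin (TCP) lies midway between the tips of the shut fingers; the grasp point (between the pads) lies 19 mm behind it; z points along the fingers, y is the line along which they close (so a half turn about z gives the same grasp; the last joint's range is limited). The gripper opens to 92 mm and grips with 3 to 60 N. Pads are 19 mm wide; open, the fingers measure 130 mm over their backs; the gripper's body (75 mm by 190 mm) begins 47 mm behind the grasp point.
Start: joints at [1.165, 0.342, 1.524, -0, 1.275, -0.146], TCP at [134.851, 507.408, 202.541] pointing down, gripper open.
Joint ranges: [-2.53, 2.53], [-0.77, 2.02], [0.04, 2.7], [-1, 4.14], [0.28, 2.66], [-3.11, 3.11]. Speed limits (rad/s): [2.57, 2.57, 3.14, 3.14, 3.14, 3.14].

## Interface

Orientations are given as [roll, pitch, yaw] about the fixed x, y, z axes, in that order (R = Rz(yaw) Ry(pitch) Rx(roll)).
In Python, from plant import * gives the robot as it stands.
- The arm moves only by the tool step_arm, never from a script. Its argument "deltas" is one flat list of numbers, 5 for each row, row after row: the shift along the world's x, y, z in mm, then the turn about the world's z in degrees, then the finger opening in mm, from 0 to 91.8. In form: [tx, ty, tz, turn, gripper, tx, ty, tz, turn, gripper, ...]. A call has exactly 10 rows; each row shifts and turns the commanded pose from where the row before left it; what a row does not reach is not made up. A row lasts 1/8 s, in which the tool goes at most 62.5 mm and 10.7 degrees, less where a joint would pass 70% of its speed; a pose out of reach is approached as far as the arm can. A call is refused whole if a number of a shift passes 62.5 or a number of a turn 10.7, either way. A call with a gripper value outside its range is refused whole. The fingers move at their own pace and stop on an object; the grip force is fixed at half the most. Time passes only in rows, so rows that do not move let the fingers close, or fill a call up. It gives the time, the measured TCP pose, the force, the opening and the grip force at its end, in the units of the state.
- get_obs(): the state, without advancing time (a new reading comes with each control period).
- capture(name): name is "side" or "top"; returns the picture (420x560x3 uint8, red, green, blue); there is no depth.
- camera_params(name): a dict with "mtx" (3x3 intrinsics, pixels), "rvec" (rotation vector, rad) and "tvec" (3), from world to camera coordinates, as OpenCV has them. Camera axes: x right, y down, z forward; pixel columns grow to the right and rows downward; lengths in mm; the calibration is good to about 2 mm. A picture is of the moment at which its call begins. camera_params takes no time and is no camera call.
- close_job(): hands the job in; it is judged then, once.
The state is a dict: "time": time; "joint_positions": joint angles; "dq": joint speeds; "tau": joint torques, N m; "tool_pos": TCP position; "tcp_rot": TCP orientation; "contact_force": force on the tool from outside, world axes, zero at the start; "moment": the same for the moment, N m; "grip_width": finger opening in mm; "finger_force": force on a finger pad.
Only numpy, scipy, OpenCV 4.12 (cv2) and the standard library are available. Lean on these libraries where they do the work, as an engineer would, in place of code of your own. Each camera call takes 0.05 s, during which the arm holds its last target. There are 200 camera calls.

## Task

Set the stone polisher up for drying: turn its selector to the three-dot mark and let go, then pick up the nested pair of lids by the inner lid's thin stem and lower both onto the bowl until the inner lid is fully home, before you let go of the stem. Then take the outer lid by its broad collar, lift it off alone with the inner lid left undisturbed, and finish while still holding it level and still in the air above the stem. Never part the lids before the inner one is home, and do not shift the egg, crystal tower, small red stone or chip jar.

Things in the scene. Friction and masses are not known exactly. Their poses are not given: they have to be found in the camera images.
- polisher: Bench stone polisher, fixed: grey housing 220 (x) x 140 (y) x 50 mm high, steel bowl on the rear (+x) half, selector panel on the front (-x) half. Origin: centre of its underside, on the table; x from panel to bowl, z up; yaw varies by about 0.25 rad. Bowl axis at x = +45 mm, y = 0; knob axis at x = -82 mm, y = 0.
- bowl_mouth (a point): Centre of the bowl's mouth, level with the rim, 100 mm above the table. Bowl outside diameter 112 mm, inside 100 mm, wall 6 mm, rim 50 mm above the housing's top. Axes as the polisher's.
- selector (a joint): Turn of the selector in rad, clockwise from above. Spring detents: 0.0 one dot, 0.6 two dots, 1.2 three dots, 1.8 four dots (stops -0.1, 1.9). Starts at one or two dots; snaps to the nearest when let go; needs up to 0.1 N m. White dots lie in an arc 36 mm from the axis, on the bowl side. Pointer heading in the polisher's frame: 0.9 minus this value, anticlockwise from its +x.
- selector_grip (a point): On the knob's axis, 16 mm above the housing's top (66 mm above the table), in the middle of the height of its bar grip. The black bar, 40 mm long, 11 mm thick and 20 mm high, lies along the pointer direction over a flat disc of 42 mm; its top is 74 mm above the table and the disc's top 56 mm.
- selector_pointer (a point): The pointer end of the knob's bar (with a white line), 21 mm from the axis, at the same height as selector_grip: the direction from selector_grip to here is where the knob points.
- inner_lid: Inner lid, steel, about 150 g, on the table under the outer lid. Origin: centre of its underside; z up the stem. Above it: tapered spigot 8 mm high (82 to 94 mm wide) that enters the bowl; flange 112 mm wide, 5 mm thick, that rests on the rim; round stem 13 mm thick, top at 63 mm, the upper 26 mm standing out of the outer lid's collar. Home, its origin is 8 mm below bowl_mouth.
- outer_lid: Outer lid, grey plastic, about 100 g, loose on the inner lid's flange, carried along when the stem is lifted. Origin: centre of its plate's underside, 13 mm above the inner lid's origin when nested; z up. Plate 125 mm wide, 4 mm thick, 4 mm skirt below; round collar 38 mm wide, up to 24 mm above the origin; the stem passes its 20 mm bore with 3.5 mm play.
- egg: Brown agate egg, 42 mm wide, 48 mm high, standing on the table; leave it. Origin under its centre.
- tower: Clear six-sided crystal tower, 25 mm wide, 104 mm high, standing; leave it. Origin under its centre.
- stone: Small red palm stone, 40 x 40 x 22 mm; leave it. Origin under its centre.
- jar: Clear jar of chips with a black lid, 46 mm wide, 74 mm high, standing near the back; leave it. Origin under its centre.

How it is judged (in metres and radians):
On the way, in this order (a step that is already met when the one before it is completed fails the run):
1. the selector rests at the three-dot mark, let go (value of joint selector between 1.05 and 1.35 rad and contact force between the fingers and polisher below 0.1 N), for 0.2 s.
2. the nested pair is fully home on the bowl while the stem is still held (horizontal distance between inner_lid and bowl_mouth below 0.006 m and z of inner_lid in the frame of bowl_mouth below -0.004 m and angle between inner_lid's own z axis and vertical below 0.06 rad and z of outer_lid in the frame of inner_lid below 0.017 m and contact force between the fingers and inner_lid above 0.5 N), for 0.1 s.
3. the stem is let go, the pair still home and nested (horizontal distance between inner_lid and bowl_mouth below 0.006 m and z of inner_lid in the frame of bowl_mouth below -0.004 m and angle between inner_lid's own z axis and vertical below 0.06 rad and z of outer_lid in the frame of inner_lid below 0.017 m and contact force between the fingers and inner_lid below 0.1 N), for 0.1 s.
4. the outer lid is held and raised off the inner lid, which stays home (horizontal distance between inner_lid and bowl_mouth below 0.006 m and z of inner_lid in the frame of bowl_mouth below -0.004 m and angle between inner_lid's own z axis and vertical below 0.06 rad and z of outer_lid in the frame of inner_lid above 0.03 m and contact force between the fingers and outer_lid above 0.5 N), for 0.1 s.
At the end, for the whole second after the job is handed in: Selector within 0.15 rad of 1.2. Inner lid home: within 6 mm of the bowl's axis, under 4 mm high, tilt under 0.06 rad, untouched. Outer lid gripped, still, within 0.2 rad of level, origin over 67 mm above the inner lid's (skirt above the stem), touching neither inner lid nor polisher (value of joint selector between 1.05 and 1.35 rad and horizontal distance between inner_lid and bowl_mouth below 0.006 m and z of inner_lid in the frame of bowl_mouth below -0.004 m and angle between inner_lid's own z axis and vertical below 0.06 rad and z of outer_lid in the frame of inner_lid above 0.067 m and angle between outer_lid's own z axis and vertical below 0.2 rad and linear speed of outer_lid below 0.03 m/s and linear speed of inner_lid below 0.02 m/s and contact force between the fingers and outer_lid above 0.5 N and contact force between outer_lid and inner_lid below 0.05 N and contact force between outer_lid and polisher below 0.05 N and contact force between the arm and inner_lid below 0.1 N); the arm keeps its last pose, push and grip.
It fails at once if the outer lid is more than 15 mm off its nested height while the inner lid is not home on the bowl (z of outer_lid in the frame of inner_lid above 0.028 m and not (horizontal distance between inner_lid and bowl_mouth below 0.006 m and z of inner_lid in the frame of bowl_mouth below -0.004 m and angle between inner_lid's own z axis and vertical below 0.06 rad)).
It fails at once if the egg, tower, red stone or jar is shifted by more than 30 mm or tipped over (distance of any of egg, tower, stone, jar from where it was at the start of the episode above 0.03 m or angle between any of egg, tower, stone, jar's own z axis and vertical above 0.5 rad).
It also fails if it takes over 64 s, if anything falls off the work surface, if the arm or the gripper's body presses on something with over 40 N, if the wrist force passes 120 N, or if a joint passes its speed limit or range.

## Working session

There is one attempt and no reset: what is moved stays moved. The work goes in short steps, Python scripts to look and compute and a tool call to move; the robot and the scene stay as the last step left them, time stands still between calls to the robot, and variables do not carry over. Pictures are saved under pics/ and viewed, at most 10 in all, crops included, and the job is handed in when it is done.

Besides the shell and the picture viewer there is one more tool, called by a JSON object that holds its "fn" and its "kwargs", one argument or row to a line. step_arm: Moves the arm, as the interface text tells. Its arguments: {"type":"object","properties":{"deltas":{"type":"array","items":{"type":"number"}}},"required":["deltas"]}

```bash
mkdir -p pics
cat > h.py <<'E'
from plant import *
import numpy as np, cv2
def P(n):
    c=camera_params(n);R=cv2.Rodrigues(np.array(c["rvec"],float))[0];return np.array(c["mtx"],float),R,np.array(c["tvec"],float).ravel()
def ray(n,uv,z):
    K,R,t=P(n);d=R.T@np.linalg.inv(K)@np.array([uv[0],uv[1],1.]);o=-R.T@t
    return o+d*(z-o[2])/d[2]
def proj(n,p):
    K,R,t=P(n);q=K@(R@np.array(p,float)+t);return q[:2]/q[2]
def snap(n,f):
    im=capture(n);cv2.imwrite(f"pics/{f}.png",im[:,:,::-1]);return im
E
python3 - <<'E'
from h import *
a=snap("top","top0");b=snap("side","side0")
for n in("top","side"):
    K,R,t=P(n);print(n,-R.T@t,R[2],K[0,0])
print(get_obs())
E
```

```text
top [ 403.20856864  -76.33287465 1300.02147421] [ 0.1147009   0.00413398 -0.99339147] 489.3464243008421
side [466.70116794 735.02864795 551.63911708] [ 0.10392327 -0.86780963 -0.4859078 ] 391.39774006856146
{'time': 0.1, 'joint_positions': array([ 1.16500497e+00,  3.42662759e-01,  1.52491677e+00,  6.54306645e-06,
        1.27538190e+00, -1.45985363e-01]), 'dq': array([ 0.00095297, -0.0004388 , -0.00271347,  0.00204696,  0.00130791,
        0.00042739]), 'tau': array([ 2.19576788e-03, -4.32009208e+01, -2.44697320e+01,  7.20380642e-02,
        5.26330294e-02, -4.17678973e-05]), 'tool_pos': array([134.68302997, 507.02886127, 201.91108182]), 'tcp_rot': array([-3.14023935e+00, -2.05302499e-04,  2.88178461e+00]), 'contact_force': array([0.37950345, 0.09846509, 0.55350262]), 'moment': array([0.03844105, 0.01997843, 0.05831161]), 'finger_force': 0.0, 'grip_width': 91.77313768559094}
```

View pics/top0.png

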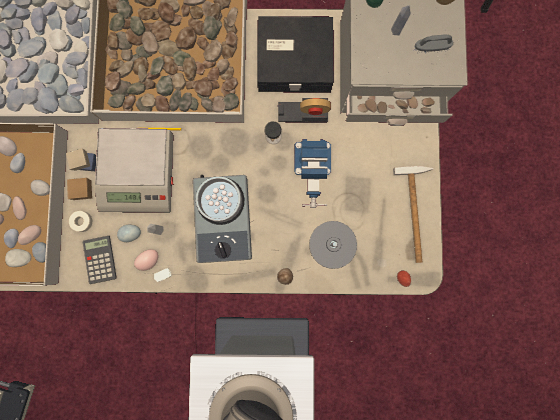

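View pics/side0.png

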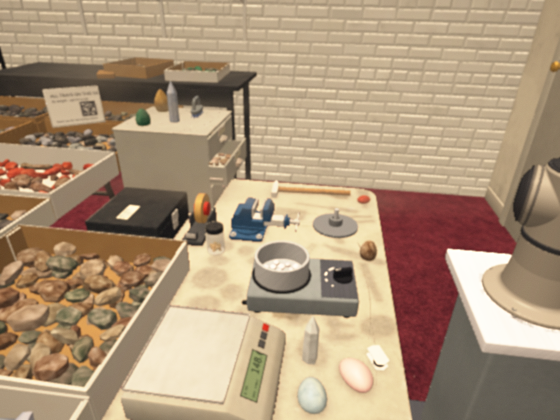

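The top view shows the bowl near (219,200), the knob at (223,250), the lids at (333,245), the egg at (285,276) and the stone at (404,279). The jar is at (272,130), and the tower is the grey object near (155,230) (side view 312,340).

Run:
```python
from h import *
im=cv2.imread("pics/top0.png")
a=cv2.resize(im[165:275,180:270],None,fx=5,fy=5,interpolation=cv2.INTER_CUBIC)
b=cv2.resize(im[210:285,300:370],None,fx=5,fy=5,interpolation=cv2.INTER_CUBIC)
W=np.zeros((550,800,3),np.uint8);W[:550,:450]=a;W[:375,450:800]=b
cv2.imwrite("pics/crop0.png",W)
# housing dark grey mask
for n,z in(("top",[(219,200,100),(223,250,74),(333,245,40),(334,243,63),(285,276,24),(404,279,11),(272,130,74),(155,230,50)]),):
    for u,v,h in z: print(u,v,ray(n,(u,v),h).round(0))
# lid: grey plate by difference from table colour (low saturation)
hsv=cv2.cvtColor(im,cv2.COLOR_BGR2HSV)
m=((hsv[...,1]<30)&(hsv[...,2]<175)).astype(np.uint8)*255
k=np.zeros_like(m);k[210:285,295:375]=255
cs=cv2.findContours(m&k,cv2.RETR_EXTERNAL,cv2.CHAIN_APPROX_NONE)[0];c=max(cs,key=cv2.contourArea);e=cv2.fitEllipse(cv2.convexHull(c));print("lid",e,ray("top",e[0],17),e[1][0]/489.3*1280)
k[:]=0;k[165:275,180:270]=255
cs=cv2.findContours(m&k,cv2.RETR_EXTERNAL,cv2.CHAIN_APPROX_NONE)[0];c=max(cs,key=cv2.contourArea);r=cv2.minAreaRect(c);print("pol",r,cv2.contourArea(c))
```

```text
219 200 [544.  81. 100.]
223 250 [422.  72.  74.]
333 245 [ 437. -206.   40.]
334 243 [ 442. -206.   63.]
285 276 [357. -84.  24.]
404 279 [ 352. -394.   11.]
272 130 [729. -47.  74.]
155 230 [471. 250.  50.]
lid ((332.7794189453125, 244.36578369140625), (46.37324523925781, 47.014434814453125), 144.4678497314453) [ 439.66020795 -208.04806765   17.        ] 121.31157552881668
pol ((221.5500030517578, 217.34999084472656), (86.84986877441406, 54.72892379760742), 86.633544921875) 2848.5
```

View pics/crop0.png

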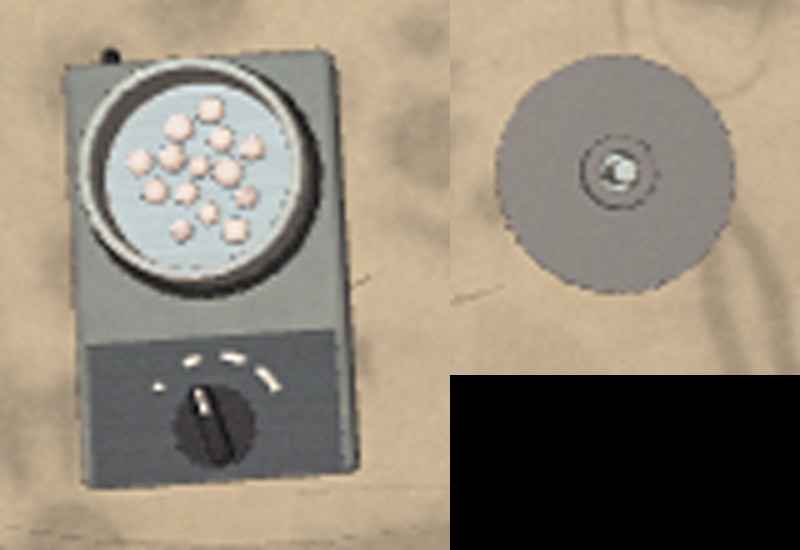

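Run:
```python
from h import *
im=cv2.imread("pics/top0.png")
def c(x,y,z,ox=180,oy=165): return ray("top",((x+.5)/5-.5+ox,(y+.5)/5-.5+oy),z)
L=lambda p:p.round(1)
# rim: bright annulus contour
b=c(191.5,169,100);k=c(214,427,56)
print("bowl",L(b),"knob",L(k),"dist",np.hypot(*(b-k)[:2]),"yaw",np.arctan2(*(b-k)[[1,0]]))
q=[c(66,67,50),c(328,50,50),c(343,471,50),c(88,488,50)]
print("corners",[L(x) for x in q],np.mean(q,0), [np.linalg.norm(q[i]-q[i-1]) for i in range(4)])
for i,j in((0,3),(1,2)): d=q[i]-q[j];print("edge yaw",np.arctan2(d[1],d[0]))
for x,y in((158,387),(192,361),(233,357),(267,379)):
    d=c(x,y,50)-k;print("dot",np.hypot(*d[:2]),np.arctan2(d[1],d[0]))
p=c(197,386,74)-c(226,461,74);print("bar",np.arctan2(p[1],p[0]),np.linalg.norm(p))
print("rim size",np.linalg.norm(c(78,169,100)-c(305,169,100)),np.linalg.norm(c(191,57,100)-c(191,282,100)))
e=lambda x,y,z:c(x-450,y,z,300,210)
print("plate",L(e(616,174,17)),"d",np.linalg.norm(e(496,174,17)-e(736,174,17)),"collar",L(e(618,173,37)),"stem",L(e(623,171,63)))
# side view refine: bowl rim ellipse, stem top
s=cv2.imread("pics/side0.png")
a=cv2.resize(s[225:325,235:365],None,fx=4,fy=4,interpolation=cv2.INTER_CUBIC)
d=cv2.resize(s[195:245,305:370],None,fx=4,fy=4,interpolation=cv2.INTER_CUBIC)
W=np.zeros((400,790,3),np.uint8);W[:400,:520]=a;W[:200,525:785]=d
cv2.imwrite("pics/crop1.png",W)
for n,p in(("bowl",b),("knob74",[k[0],k[1],74]),("stem",[440,-208,63])):
    print(n,proj("side",p))
```

```text
bowl [548.   83.9 100. ] knob [421.9  75.3  56. ] dist 126.43221306494874 yaw 0.06819747857213301
corners [array([606.7, 156.8,  50. ]), array([616.7,  21.3,  50. ]), array([400.3,  10. ,  50. ]), array([390.6, 139.3,  50. ])] [503.59962506  81.85145313  50.        ] [np.float64(216.75850443250297), np.float64(135.81787272295165), np.float64(216.67186660457918), np.float64(129.60534777962607)]
edge yaw 0.08095296881324697
edge yaw 0.052281212809202976
dot 35.90735821625228 0.9758197514180373
dot 35.83359540538415 0.36270178188897956
dot 36.64346972348756 -0.22481469895589068
dot 35.66270797219214 -0.8066687065094907
bar 0.39136471905129505 40.15462474301125
rim size 112.24730274277327 112.04323459262622
plate [ 439.6 -208.1   17. ] d 125.33439650006942 collar [ 439.5 -207.1   37. ] stem [ 439.8 -206.9   63. ]
bowl [281.7058921  255.07892449]
knob74 [343.14793764 269.04640086]
stem [336.12915072 209.26025278]
```

View pics/crop1.png

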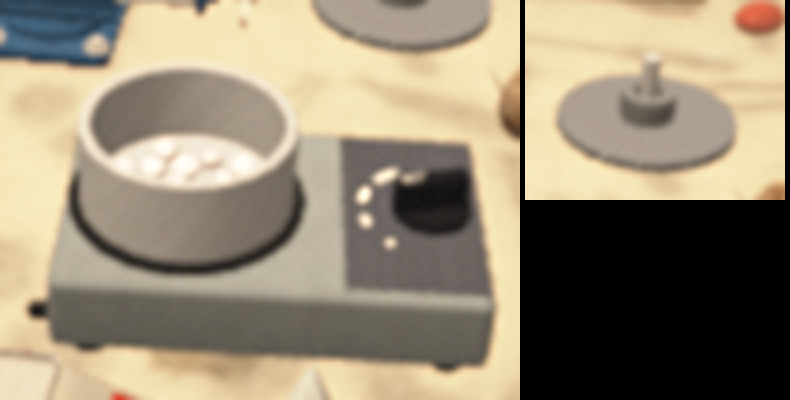

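Stem and bowl agree across both views. The yaw is about 0.07 and the selector is at about 0.6 (two dots), with the bar heading about 0.37–0.39.

{"fn": "step_arm", "kwargs": {
  "deltas": [28.7, -43.2, 0, 3.6, 45, 28.7, -43.2, 0, 3.6, 45, 28.7, -43.2, 0, 3.6, 45, 28.7, -43.2, 0, 3.6, 45, 28.7, -43.2, 0, 3.6, 45, 28.7, -43.2, 0, 3.6, 45, 28.7, -43.2, 0, 3.6, 45, 28.7, -43.2, 0, 3.6, 45, 28.7, -43.2, 0, 3.6, 45, 28.7, -43.2, 0, 3.6, 45]
}}

```text
time: 1.35
tool_pos: [422.4, 73.8, 202.4]
tcp_rot: [3.141, -0.0, -2.771]
contact_force: [1.0, 0.2, -0.2]
grip_width: 44.9
finger_force: 0.0
```

{"fn": "step_arm", "kwargs": {
  "deltas": [0, 0.5, -30, 0, 45, 0, 0.5, -30, 0, 45, 0, 0, -30, 0, 45, 0, 0, -25, 0, 45, 0, 0, -16, 0, 45, 0, 0, -10, 0, 45, 0, 0, 0, 0, 45, 0, 0, 0, 0, 0, 0, 0, 0, 0, 0, 0, 0, 0, 0, 0]
}}

```text
time: 2.6
tool_pos: [422.1, 76.4, 61.9]
tcp_rot: [-3.141, 0.001, -2.773]
contact_force: [0.2, -0.5, -0.3]
grip_width: 19.5
finger_force: 0.0
```

{"fn": "step_arm", "kwargs": {
  "deltas": [0, 0, 0, 0, 0, 0, 0, 0, 0, 0, 0, 0, 0, 0, 0, 0, 0, 0, -6, 0, 0, 0, 0, -6, 0, 0, 0, 0, -6, 0, 0, 0, 0, -6, 0, 0, 0, 0, -6, 0, 0, 0, 0, -6, 0, 0, 0, 0, 0, 0]
}}

```text
time: 3.85
tool_pos: [421.8, 76.4, 61.5]
tcp_rot: [3.142, -0.0, 2.883]
contact_force: [-0.0, -0.4, -0.5]
grip_width: -0.2
finger_force: 0.0
```

The fingers shut on nothing, so I need another look.

Run:
```python
from h import *
s=snap("side","side1")[:,:,::-1];t=snap("top","top1")[:,:,::-1]
a=cv2.resize(s[190:320,250:400],None,fx=4,fy=4,interpolation=cv2.INTER_CUBIC)[:,:400*1]
a=cv2.resize(s[190:320,290:390],None,fx=4,fy=4,interpolation=cv2.INTER_CUBIC)
b=cv2.resize(t[165:275,180:270],None,fx=4,fy=4,interpolation=cv2.INTER_CUBIC)
W=np.zeros((520,770,3),np.uint8);W[:520,:400]=a;W[:440,405:765]=b
cv2.imwrite("pics/crop2.png",W)
o=get_obs();print(o["tool_pos"],proj("side",o["tool_pos"]),proj("side",[421.9,75.3,61]))
```

```text
[421.84504964  76.40396283  61.52242126] [342.59157232 274.28652401] [342.54187452 274.16359993]
```

View pics/crop2.png

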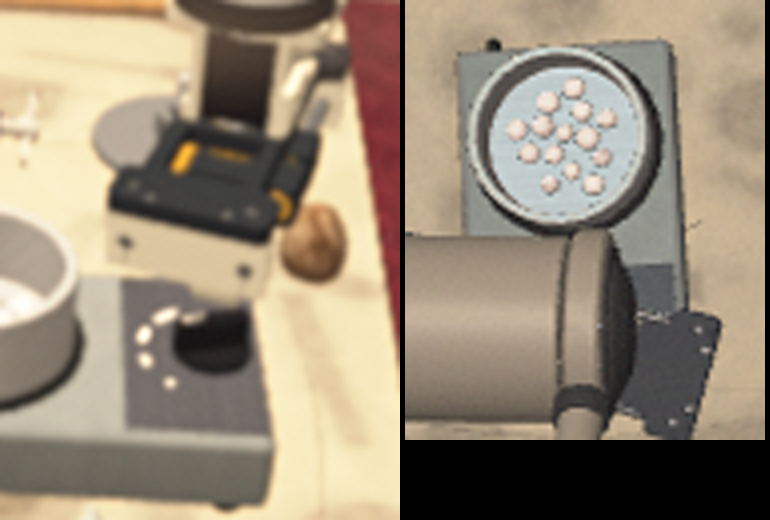

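Run:
```python
from h import *
o=get_obs();p=o["tool_pos"];a=o["tcp_rot"][2]-np.pi/2
c=np.array([np.cos(a),np.sin(a),0]);d=np.array([-c[1],c[0],0])
for z in(0,19,66):
    for s in(-95,0,95):
        for r in (-37.5,37.5):
            q=proj("side",p+[0,0,z]+c*s+d*r);q2=proj("top",p+[0,0,z]+c*s+d*r);print(z,s,r,"side crop",((q-[290,190])*4).round(),"top crop",((q2-[180,165])*4+[405,0]).round())
s=cv2.imread("pics/side1.png")
cv2.imwrite("pics/crop3.png",cv2.resize(s[235:305,300:380],None,fx=8,fy=8,interpolation=cv2.INTER_CUBIC))
```

```text
0 -95 -37.5 side crop [190. 228.] top crop [733. 322.]
0 -95 37.5 side crop [320. 258.] top crop [701. 438.]
0 0 -37.5 side crop [140. 319.] top crop [588. 282.]
0 0 37.5 side crop [282. 356.] top crop [555. 398.]
0 95 -37.5 side crop [ 81. 430.] top crop [444. 243.]
0 95 37.5 side crop [236. 474.] top crop [410. 358.]
19 -95 -37.5 side crop [193. 200.] top crop [732. 321.]
19 -95 37.5 side crop [325. 230.] top crop [699. 439.]
19 0 -37.5 side crop [143. 289.] top crop [585. 281.]
19 0 37.5 side crop [287. 325.] top crop [551. 398.]
19 95 -37.5 side crop [ 83. 398.] top crop [438. 241.]
19 95 37.5 side crop [241. 442.] top crop [404. 358.]
66 -95 -37.5 side crop [200. 127.] top crop [728. 319.]
66 -95 37.5 side crop [336. 156.] top crop [695. 442.]
66 0 -37.5 side crop [150. 213.] top crop [576. 277.]
66 0 37.5 side crop [298. 247.] top crop [541. 399.]
66 95 -37.5 side crop [ 89. 317.] top crop [423. 236.]
66 95 37.5 side crop [252. 359.] top crop [388. 357.]
```

View pics/crop3.png

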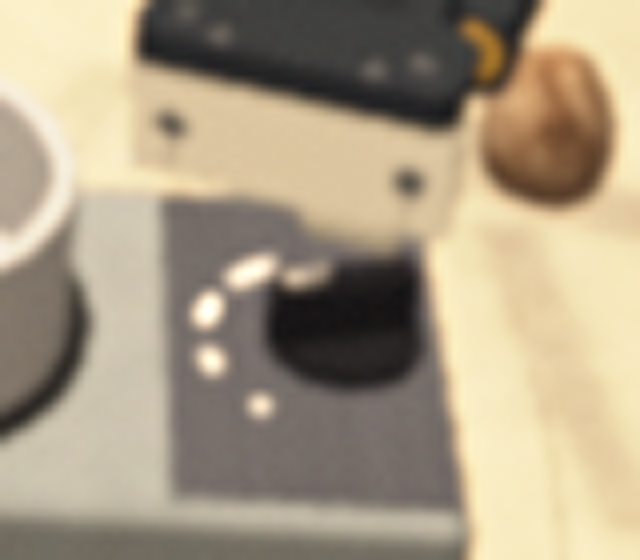

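The finger tip shows at about (344,265) in the side view, where (343,274) was expected. So the tips are roughly 20 mm higher than reported, above the bar. I'll probe down gently onto the bar top, whose height of 74 mm is known.

{"fn": "step_arm", "kwargs": {
  "deltas": [0, 0, -0.5, 0, 0, 0, 0, -0.5, 0, 0, 0, 0, -0.5, 0, 0, 0, 0, -0.5, 0, 0, 0, 0, -0.5, 0, 0, 0, 0, -0.5, 0, 0, 0, 0, -0.5, 0, 0, 0, 0, -0.5, 0, 0, 0, 0, -0.5, 0, 0, 0, 0, -0.5, 0, 0]
}}

```text
time: 5.2
tool_pos: [421.8, 76.4, 56.5]
tcp_rot: [3.142, -0.0, 2.882]
contact_force: [0.4, -0.3, -0.3]
grip_width: 0.3
finger_force: 0.0
```

{"fn": "step_arm", "kwargs": {
  "deltas": [0, 0, -0.5, 0, 0, 0, 0, -0.5, 0, 0, 0, 0, -0.5, 0, 0, 0, 0, -0.5, 0, 0, 0, 0, -0.5, 0, 0, 0, 0, -0.5, 0, 0, 0, 0, -0.5, 0, 0, 0, 0, -0.5, 0, 0, 0, 0, -0.5, 0, 0, 0, 0, 0, 0, 0]
}}

```text
time: 6.45
tool_pos: [421.8, 76.4, 52.0]
tcp_rot: [3.142, -0.0, 2.882]
contact_force: [0.1, -0.1, 0.3]
grip_width: 0.6
finger_force: 0.0
```

Run:
```python
from h import *
s=snap("side","side2")
o=get_obs();print(o["tool_pos"],o["contact_force"],o["joint_positions"],proj("side",o["tool_pos"]))
cv2.imwrite("pics/crop4.png",cv2.resize(s[225:305,290:390,::-1],None,fx=7,fy=7,interpolation=cv2.INTER_CUBIC))
```

```text
[421.8275797   76.39764132  52.0048515 ] [-0.09806479  0.02251441 -0.65293824] [-6.08130673e-05  3.73280873e-01  1.97723217e+00  9.56962299e-05
  7.91136496e-01 -1.31114999e+00] [342.16010142 277.98187376]
```

View pics/crop4.png

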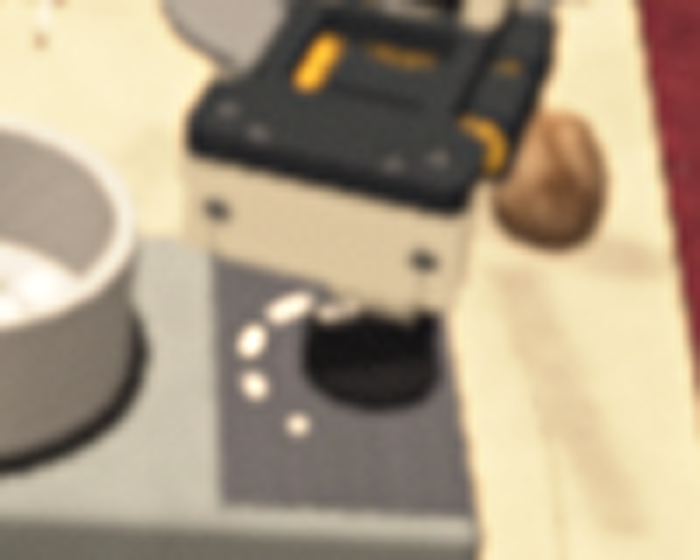

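Run:
```python
from h import *
from scipy.optimize import least_squares
p=np.array([421.8,76.4,52]);a=2.882-np.pi/2
c=np.array([np.cos(a),np.sin(a),0]);d=np.array([-c[1],c[0],0])
obs=np.array([[316.4,260],[354.5,269]])
f=lambda x:np.concatenate([proj("side",p+c*x[0]+d*(x[2]+r*37.5)+[0,0,x[1]])-o for r,o in zip((-1,1),obs)])
r=least_squares(f,[60,66,0]);print("s,h,dshift",r.x,r.fun)
# far-right end corners seen in top pic (top1, z then 61.5)
q=np.array([[258.7,243.7],[251.3,275]])
for u in q:
  for z in (128,148,200): print(z,ray("top",u,z)[:2].round(1))
print(proj("side",[421.9,75.3,74]),proj("side",[421.9,75.3,56]))
```

```text
s,h,dshift [43.75409689 60.91183691 -7.98625861] [ 0.07039784 -0.27981251 -0.06815025  0.27087925]
128 [436.5 -19.9]
148 [436.  -20.8]
200 [434.5 -23.3]
128 [362.5  -3.3]
148 [363.2  -4.6]
200 [365.   -7.8]
[343.14975429 269.05239683] [342.31060323 276.10818597]
```

{"fn": "step_arm", "kwargs": {
  "deltas": [0, 0, 30, 0, 0, 0, 0, 40, 0, 0, 0, 0, 10, -9.4, 91.8, 0, 0, 0, -9.4, 91.8, 0, 0, 0, -9.4, 91.8, 0, 0, 0, -9.4, 91.8, 0, 0, 0, -9.4, 91.8, 0, 0, 0, -9.4, 91.8, 0, 0, 0, -9.4, 91.8, 0, 0, 0, -9.4, 91.8]
}}

```text
time: 7.75
tool_pos: [421.8, 76.4, 132.0]
tcp_rot: [3.142, 0.0, 1.564]
contact_force: [0.5, 0.8, 0.7]
grip_width: 76.2
finger_force: 0.0
```

Run:
```python
from h import *
s=snap("side","side3")
o=get_obs();p=o["tool_pos"];print(p,o["tcp_rot"],o["grip_width"])
a=o["tcp_rot"][2]-np.pi/2;c=np.array([np.cos(a),np.sin(a),0])
for w in(-46,0,46):print((8*(proj("side",p+c*w)-[300,190])).round(),(8*(proj("side",p+c*w+[0,0,66])-[300,190])).round())
cv2.imwrite("pics/crop5.png",cv2.resize(s[190:264,300:390,::-1],None,fx=8,fy=8,interpolation=cv2.INTER_CUBIC))
```

```text
[421.8308514   76.42000736 132.02010112] [ 3.14147596e+00 -2.92390148e-05  1.55747954e+00] 79.84367691396001
[558. 463.] [594. 227.]
[368. 444.] [396. 210.]
[181. 426.] [201. 192.]
```

View pics/crop5.png

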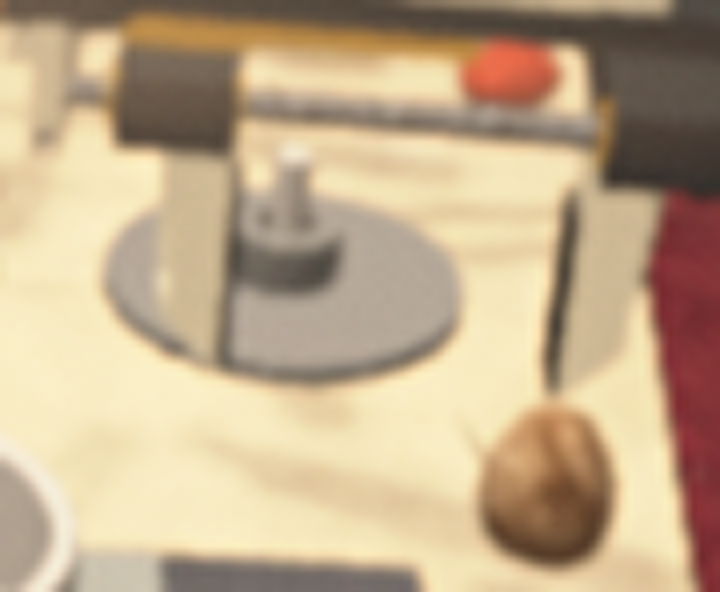

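Fingers open, tip midpoint at crop (387,374) against an expected (368,444). The size matches, so the tips are about 20 mm higher than reported, or displaced sideways. Next: realign, shut the fingers, and probe down on the bar.

{"fn": "step_arm", "kwargs": {
  "deltas": [0, 0, 0, -6.8, 0, 0, 0, 0, -6.8, 0, 0, 0, 0, -6.8, 0, 0, 0, 0, -6.8, 0, 0, 0, 0, -6.8, 0, 0, 0, -15, -6.8, 0, 0, 0, -15, -6.8, 0, 0, 0, -15, -6.8, 0, 0, 0, -15, -6.8, 0, 0, 0, -15, -6.8, 0]
}}

```text
time: 9.05
tool_pos: [421.9, 76.4, 56.6]
tcp_rot: [3.141, -0.0, 0.381]
contact_force: [0.1, -0.5, -0.1]
grip_width: 0.3
finger_force: 0.0
```

{"fn": "step_arm", "kwargs": {
  "deltas": [0, 0, -3, 0, 0, 0, 0, -1, 0, 0, 0, 0, -0.5, 0, 0, 0, 0, -0.5, 0, 0, 0, 0, -0.5, 0, 0, 0, 0, -0.5, 0, 0, 0, 0, -0.5, 0, 0, 0, 0, -0.5, 0, 0, 0, 0, -0.5, 0, 0, 0, 0, 0, 0, 0]
}}

```text
time: 10.3
tool_pos: [421.9, 76.4, 50.0]
tcp_rot: [3.141, -0.0, 0.383]
contact_force: [-2.1, 0.0, 7.1]
grip_width: 0.2
finger_force: 3.4
```

{"fn": "step_arm", "kwargs": {
  "deltas": [0, 0, 4, 0, 32, 0, 0, 0, 0, 32, 0, 0, 0, 0, 32, 0, 0, 0, 0, 32, 0, 0, 0, 0, 32, 0, 0, 0, 0, 32, 0, 0, -3, 0, 32, 0, 0, -1, 0, 32, 0, 0, -1, 0, 32, 0, 0, -0.5, 0, 32]
}}

```text
time: 11.55
tool_pos: [421.8, 76.4, 48.0]
tcp_rot: [3.142, 0.0, 0.382]
contact_force: [0.8, 0.8, -0.3]
grip_width: 31.7
finger_force: 0.0
```

No contact below the earlier touch height, so the true tip z is the reported z plus about 24 mm.

{"fn": "step_arm", "kwargs": {
  "deltas": [0, 0, -4, 0, 32, 0, 0, -4, 0, 32, 0, 0, -2, 0, 32, 0, 0, 0, 0, 0, 0, 0, 0, 0, 0, 0, 0, 0, 0, 0, 0, 0, 0, 0, 0, 0, 0, 0, 0, 0, 0, 0, 0, 0, 0, 0, 0, 0, 0, 0]
}}

```text
time: 12.8
tool_pos: [422.6, 75.1, 38.2]
tcp_rot: [3.139, -0.001, 0.383]
contact_force: [1.6, -8.8, -2.8]
grip_width: 10.7
finger_force: 30.0
```

{"fn": "step_arm", "kwargs": {
  "deltas": [0.3, -1.4, 0, -5, 0, 0, 0, 0, -5, 0, 0, 0, 0, -5, 0, 0, 0, 0, -5, 0, 0, 0, 0, -5, 0, 0, 0, 0, -5, 0, 0, 0, 0, -5, 0, 0, 0, 0, 0, 0, 0, 0, 0, 0, 0, 0, 0, 0, 0, 0]
}}

```text
time: 14.05
tool_pos: [422.6, 74.7, 38.2]
tcp_rot: [3.141, -0.001, -0.227]
contact_force: [1.1, -4.9, -1.6]
grip_width: 10.5
finger_force: 30.0
```

{"fn": "step_arm", "kwargs": {
  "deltas": [0, 0, 0, 0, 40, 0, 0, 0, 0, 40, 0, 0, 0, 0, 40, 0, 0, 0, 0, 40, 0, 0, 20, 0, 50, 0, 0, 30, 0, 50, 0, 0, 30, 0, 50, 0, 0, 30, 0, 50, 0, 0, 20, 0, 50, 0, 0, 0, 0, 50]
}}

```text
time: 15.3
tool_pos: [423.0, 75.1, 169.1]
tcp_rot: [-3.141, -0.003, -0.228]
contact_force: [0.4, 0.3, -1.4]
grip_width: 49.8
finger_force: 0.0
```

{"fn": "step_arm", "kwargs": {
  "deltas": [1.8, -28.3, 0, 0, 50, 1.8, -28.3, 0, 0, 50, 1.8, -28.3, 0, 0, 50, 1.8, -28.3, 0, 0, 50, 1.8, -28.3, 0, 0, 50, 1.8, -28.3, -10, 0, 50, 1.8, -28.3, -10, 0, 50, 1.8, -28.3, -10, 0, 50, 1.8, -28.3, -10, 0, 50, 1.8, -28.3, -10, 0, 50]
}}

```text
time: 16.55
tool_pos: [439.4, -208.5, 116.3]
tcp_rot: [-3.141, 0.002, -0.228]
contact_force: [0.2, 0.9, -0.2]
grip_width: 50.1
finger_force: 0.0
```

Run:
```python
from h import *
t=snap("top","top4");s=snap("side","side4")
o=get_obs();p=o["tool_pos"];print(p,o["tcp_rot"],o["grip_width"])
a=cv2.resize(t[165:275,180:270,::-1],None,fx=4,fy=4,interpolation=cv2.INTER_CUBIC)
b=cv2.resize(s[145:235,300:385,::-1],None,fx=5,fy=5,interpolation=cv2.INTER_CUBIC)
W=np.zeros((450,790,3),np.uint8);W[:440,:360]=a;W[:450,362:787]=b
cv2.imwrite("pics/crop6.png",W)
print(((proj("side",p+[0,0,24])-[300,145])*5+[362,0]).round())
```

```text
[ 439.19393949 -209.47273758  115.74076926] [-3.14093645e+00  3.07255796e-03 -2.30817368e-01] 49.77956411281364
[557. 190.]
```

View pics/crop6.png

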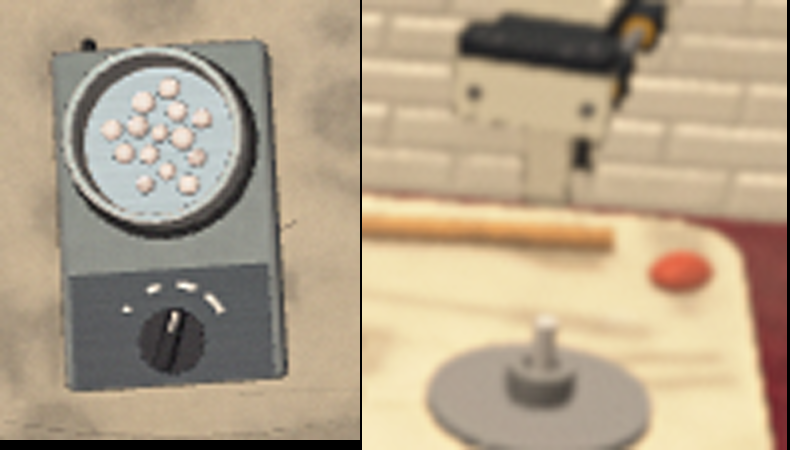

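Knob now points at three dots (top crop 173,320); gripper hangs over the stem (545,320).

{"fn": "step_arm", "kwargs": {
  "deltas": [0, 0, -10, 0, 50, 0, 0, -15, 0, 50, 0, 0, -15, 0, 50, 0, 0, -15, 0, 50, 0, 0, -10, 0, 50, 0, 0, -10, 0, 50, 0, 0, -5, 0, 50, 0, 0, 0, 0, 50, 0, 0, 0, 0, 50, 0, 0, 0, 0, 50]
}}

```text
time: 17.9
tool_pos: [440.4, -208.2, 38.4]
tcp_rot: [3.141, -0.001, -0.229]
contact_force: [0.0, 0.5, 0.2]
grip_width: 50.1
finger_force: 0.0
```

{"fn": "step_arm", "kwargs": {
  "deltas": [0, 0, -7, 0, 50, 0, 0, -7, 0, 50, 0, 0, -5, 0, 50, 0, 0, -2, 0, 50, 0, 0, 0, 0, 0, 0, 0, 0, 0, 0, 0, 0, 0, 0, 0, 0, 0, 0, 0, 0, 0, 0, 0, 0, 0, 0, 0, 0, 0, 0]
}}

```text
time: 19.15
tool_pos: [440.3, -208.1, 17.1]
tcp_rot: [3.141, -0.0, -0.228]
contact_force: [0.1, -1.1, 0.7]
grip_width: 12.2
finger_force: 30.0
```

{"fn": "step_arm", "kwargs": {
  "deltas": [0, 0, 0, 0, 0, 0, 0, 0, 0, 0, 0, 0, 0, 0, 0, 0, 0, 0, 0, 0, 0, 0, 2, 0, 0, 0, 0, 2, 0, 0, 0, 0, 4, 0, 0, 0, 0, 6, 0, 0, 0, 0, 6, 0, 0, 0, 0, 0, 0, 0]
}}

```text
time: 20.4
tool_pos: [440.6, -208.3, 37.7]
tcp_rot: [3.141, -0.001, -0.228]
contact_force: [-0.6, 0.5, -3.7]
grip_width: 12.2
finger_force: 30.0
```

{"fn": "step_arm", "kwargs": {
  "deltas": [0, 0, 8, 0, 0, 0, 0, 14, 0, 0, 0, 0, 16, 0, 0, 0, 0, 16, 0, 0, 0, 0, 16, 0, 0, 0, 0, 16, 0, 0, 0, 0, 14, 0, 0, 0, 0, 8, 0, 0, 0, 0, 4, 0, 0, 0, 0, 0, 0, 0]
}}

```text
time: 21.65
tool_pos: [440.1, -208.0, 149.0]
tcp_rot: [3.142, 0.0, -0.228]
contact_force: [0.2, 0.6, -3.5]
grip_width: 12.4
finger_force: 30.0
```

{"fn": "step_arm", "kwargs": {
  "deltas": [2, 5, 0, 0, 0, 4, 11, 0, 0, 0, 6, 16, 0, 0, 0, 6, 16, 0, 0, 0, 6, 16, 0, 0, 0, 6, 16, 0, 0, 0, 6, 16, 0, 0, 0, 6, 16, 0, 0, 0, 6, 16, 0, 0, 0, 6, 16, 0, 0, 0]
}}

```text
time: 22.9
tool_pos: [494.5, -62.9, 149.0]
tcp_rot: [3.141, 0.0, -0.228]
contact_force: [-0.1, -0.2, -2.2]
grip_width: 12.2
finger_force: 30.0
```

{"fn": "step_arm", "kwargs": {
  "deltas": [6, 16, 0, 0, 0, 6, 16, 0, 0, 0, 6, 16, 0, 0, 0, 6, 16, 0, 0, 0, 6, 16, 0, 0, 0, 6, 16, 0, 0, 0, 6, 16, 0, 0, 0, 6, 16, 0, 0, 0, 4, 10, 0, 0, 0, 2, 5, 0, 0, 0]
}}

```text
time: 24.15
tool_pos: [548.3, 79.7, 148.9]
tcp_rot: [3.141, 0.0, -0.228]
contact_force: [-0.2, -0.5, -2.2]
grip_width: 12.0
finger_force: 30.0
```

{"fn": "step_arm", "kwargs": {
  "deltas": [0, 1.5, 0, 0, 0, 0, 0, 0, 0, 0, 0, 0, 0, 0, 0, 0, 0, 0, 0, 0, 0, 0, 0, 0, 0, 0, 0, 0, 0, 0, 0, 0, 0, 0, 0, 0, 0, 0, 0, 0, 0, 0, 0, 0, 0, 0, 0, 0, 0, 0]
}}

```text
time: 25.4
tool_pos: [548.1, 80.5, 149.0]
tcp_rot: [3.141, 0.0, -0.228]
contact_force: [-0.0, -0.2, -3.4]
grip_width: 11.9
finger_force: 30.0
```

{"fn": "step_arm", "kwargs": {
  "deltas": [0.6, 2.6, 0, 0, 0, 0, 0, -6, 0, 0, 0, 0, -6, 0, 0, 0, 0, -6, 0, 0, 0, 0, -6, 0, 0, 0, 0, -3, 0, 0, 0, 0, -2, 0, 0, 0, 0, -1, 0, 0, 0, 0, 0, 0, 0, 0, 0, 0, 0, 0]
}}

```text
time: 26.65
tool_pos: [548.9, 83.1, 119.2]
tcp_rot: [3.142, -0.0, -0.228]
contact_force: [0.2, -0.1, -3.5]
grip_width: 12.1
finger_force: 30.0
```

{"fn": "step_arm", "kwargs": {
  "deltas": [0, 0, -1, 0, 0, 0, 0, -1, 0, 0, 0, 0, -1, 0, 0, 0, 0, -1, 0, 0, 0, 0, -1, 0, 0, 0, 0, -1, 0, 0, 0, 0, 0, 0, 0, 0, 0, 0, 0, 0, 0, 0, 0, 0, 0, 0, 0, 0, 0, 0]
}}

```text
time: 27.9
tool_pos: [548.8, 83.1, 113.1]
tcp_rot: [3.142, -0.0, -0.228]
contact_force: [0.9, -0.6, -2.3]
grip_width: 12.1
finger_force: 30.0
```

{"fn": "step_arm", "kwargs": {
  "deltas": [0, 0, -1, 0, 0, 0, 0, -1, 0, 0, 0, 0, -0.5, 0, 0, 0, 0, -0.5, 0, 0, 0, 0, -0.5, 0, 0, 0, 0, -0.5, 0, 0, 0, 0, -0.3, 0, 0, 0, 0, 0, 0, 0, 0, 0, 0, 0, 0, 0, 0, 0, 0, 0]
}}

```text
time: 29.15
tool_pos: [548.8, 83.2, 109.2]
tcp_rot: [-3.142, -0.0, -0.228]
contact_force: [-2.4, 0.8, 4.8]
grip_width: 12.0
finger_force: 30.0
```

{"fn": "step_arm", "kwargs": {
  "deltas": [0, 0, 0, 0, 60, 0, 0, 0, 0, 60, 0, 0, 0, 0, 60, 0, 0, 0, 0, 60, 0, 0, 0, 0, 60, 0, 0, 0, 0, 60, 0, 0, 0, 0, 60, 0, 0, 0, 0, 60, 0, 0, 0, 0, 60, 0, 0, 0, 0, 60]
}}

```text
time: 30.4
tool_pos: [548.8, 83.1, 108.7]
tcp_rot: [3.142, 0.0, -0.228]
contact_force: [0.6, 0.7, 0.9]
grip_width: 60.1
finger_force: 0.0
```

Run:
```python
from h import *
s=snap("side","side5");print(get_obs()["tool_pos"],get_obs()["contact_force"],get_obs()["grip_width"])
cv2.imwrite("pics/crop7.png",cv2.resize(s[190:310,230:350,::-1],None,fx=5,fy=5,interpolation=cv2.INTER_CUBIC))
for q in ([548.5,84,109],[548.5,84,129],[548.5,84,155]): print(((proj("side",q)-[230,190])*5).round())
```

```text
[548.78038647  83.13241683 108.77290947] [-0.38101308  0.50742056  0.15350659] 59.97661817813953
[258. 307.]
[259. 265.]
[260. 209.]
```

View pics/crop7.png

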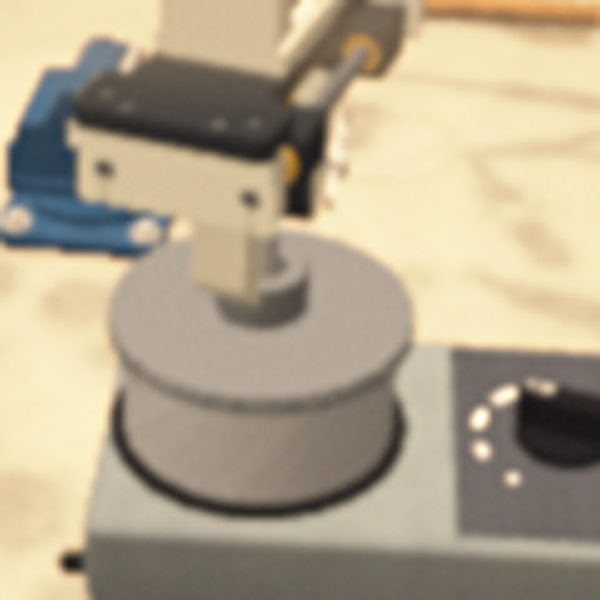

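The pair sits level on the bowl: the plate covers the rim evenly, with the collar at about (260,295). Now I'll lower onto the collar and grip it.

{"fn": "step_arm", "kwargs": {
  "deltas": [0, 0, -4, 0, 60, 0, 0, -4, 0, 60, 0, 0, -4, 0, 60, 0, 0, -4, 0, 60, 0, 0, -2, 0, 60, 0, 0, -1.5, 0, 60, 0, 0, 0, 0, 60, 0, 0, 0, 0, 60, 0, 0, 0, 0, 60, 0, 0, 0, 0, 60]
}}

```text
time: 31.7
tool_pos: [548.8, 83.1, 89.3]
tcp_rot: [3.142, -0.0, -0.228]
contact_force: [-0.2, 0.5, -0.2]
grip_width: 60.6
finger_force: 0.0
```

{"fn": "step_arm", "kwargs": {
  "deltas": [0, 0, 0, 0, 50, 0, 0, 0, 0, 45, 0, 0, 0, 0, 42, 0, 0, 0, 0, 40, 0, 0, 0, 0, 30, 0, 0, 0, 0, 20, 0, 0, 0, 0, 0, 0, 0, 0, 0, 0, 0, 0, 0, 0, 0, 0, 0, 0, 0, 0]
}}

```text
time: 32.95
tool_pos: [548.8, 83.1, 89.2]
tcp_rot: [3.142, -0.0, -0.228]
contact_force: [0.1, 0.5, 0.3]
grip_width: 37.6
finger_force: 30.0
```

{"fn": "step_arm", "kwargs": {
  "deltas": [0, 0, 1, 0, 0, 0, 0, 1, 0, 0, 0, 0, 2, 0, 0, 0, 0, 2, 0, 0, 0, 0, 3, 0, 0, 0, 0, 3, 0, 0, 0, 0, 4, 0, 0, 0, 0, 4, 0, 0, 0, 0, 5, 0, 0, 0, 0, 5, 0, 0]
}}

```text
time: 34.2
tool_pos: [548.8, 83.1, 119.6]
tcp_rot: [3.142, -0.0, -0.228]
contact_force: [-0.1, -0.4, -1.8]
grip_width: 37.3
finger_force: 30.0
```

{"fn": "step_arm", "kwargs": {
  "deltas": [0, 0, 5, 0, 0, 0, 0, 5, 0, 0, 0, 0, 6, 0, 0, 0, 0, 6, 0, 0, 0, 0, 6, 0, 0, 0, 0, 6, 0, 0, 0, 0, 6, 0, 0, 0, 0, 5, 0, 0, 0, 0, 3, 0, 0, 0, 0, 2, 0, 0]
}}

```text
time: 35.45
tool_pos: [548.7, 83.1, 169.3]
tcp_rot: [3.141, 0.0, -0.228]
contact_force: [0.8, 0.7, -1.5]
grip_width: 37.5
finger_force: 30.0
```

{"fn": "step_arm", "kwargs": {
  "deltas": [0, 0, 0, 0, 0, 0, 0, 0, 0, 0, 0, 0, 0, 0, 0, 0, 0, 0, 0, 0, 0, 0, 0, 0, 0, 0, 0, 0, 0, 0, 0, 0, 0, 0, 0, 0, 0, 0, 0, 0, 0, 0, 0, 0, 0, 0, 0, 0, 0, 0]
}}

```text
time: 36.7
tool_pos: [548.7, 83.1, 169.2]
tcp_rot: [3.141, 0.0, -0.228]
contact_force: [0.1, -1.1, -0.8]
grip_width: 37.4
finger_force: 30.0
```

Run:
```python
from h import *
s=snap("side","side6");print(get_obs()["tool_pos"],get_obs()["contact_force"],get_obs()["grip_width"])
im=s[:,:,::-1].copy()
# where outer plate bottom edge, stem top should be; sample a vertical profile through the bowl axis
for n,q in (("stemtop",[548.5,84,155]),("flange",[548.5,84,105]),("outer plate",[548.5,84,109+80])): print(n,proj("side",q).round(1))
u=int(proj("side",[548.5,84,130])[0])
g=cv2.cvtColor(im,cv2.COLOR_BGR2GRAY)
print(u,[int(x) for x in g[195:300:2,u]])
print([int(x) for x in g[195:300:2,u-14]])
```

```text
[548.74378564  83.10922275 169.2530514 ] [-0.61946839  0.00583763 -0.960223  ] 37.391644388463114
stemtop [282.  231.8]
flange [281.5 253. ]
outer plate [282.4 216.6]
281 [175, 124, 147, 184, 184, 176, 169, 168, 170, 173, 172, 158, 136, 154, 166, 166, 167, 167, 168, 137, 97, 137, 149, 148, 147, 145, 145, 144, 140, 176, 236, 237, 237, 237, 238, 239, 240, 204, 197, 147, 138, 138, 140, 140, 138, 135, 135, 130, 61, 87, 182, 164, 115]
[186, 188, 187, 187, 170, 167, 166, 168, 167, 168, 167, 167, 167, 167, 169, 168, 167, 169, 135, 124, 216, 231, 232, 238, 238, 238, 239, 239, 237, 236, 237, 236, 237, 236, 236, 237, 200, 188, 156, 155, 155, 152, 151, 152, 151, 151, 125, 48, 103, 180, 175, 143, 103]
```

The brightness profile shows the raised plate (rows to 235), then the free stem, then the inner lid's flange on the rim (about row 268). The held weight of about 1 N matches the outer lid alone, so I'm handing in.

```bash
python3 -c "
from plant import *
print(close_job())"
```

```text
the job is handed in; nothing more can be done
None
```

The job is handed in at about 37 s of the 64 s: selector on three dots, inner lid home on the bowl, and the outer lid held level about 80 mm above its nested place. The hand-in gave no verdict; I checked only by camera and force readings and did not re-measure the egg, tower, red stone or jar.

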